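Put the thick drill bit away in its sloping sleeve

ROBOT

A 6-joint arm with a two-finger parallel gripper is mounted at the origin on a cart in front of the work surface, level with it; the furniture and walls round the work are solid. World frame = base frame: x ahead of the robot, y to its left, z up, the work surface at z = 0. Lengths are in m, angles in rad, forces in N, time in s.
With the tool pointing down it reaches from about 0.375 to 0.925 m from the base axis. Payload 5.7 kg.
Tool frame: the origin (TCP) lies at the very end of the fingers, on their centre line; the grasp point (between the pads) lies 19 mm behind it (env.tcp_to_grasp is the distance from the TCP to the grasp point, in m); z points along the fingers, y is the line along which they close (so a half turn about z gives the same grasp; the last joint's range is limited). The gripper opens to 88 mm and grips with 3 to 60 N. Pads are 20 mm wide; open, the fingers measure 115 mm over their backs; the gripper's body (75 mm by 178 mm) begins 61 mm behind the grasp point.
Start: joints at [-1.254, 0.359, 1.51, -0, 1.272, -0.115], TCP at [0.251, -0.545, 0.223] pointing down, gripper open.
Joint ranges: [-2.97, 2.97], [-1.01, 2.36], [0.21, 2.38], [-0.96, 4.11], [0.2, 2.71], [-2.98, 2.98]. Speed limits (rad/s): [2.39, 2.39, 3.14, 3.14, 3.14, 3.14].

INTERFACE

Orientations are given as a unit quaternion [w, x, y, z].
In Python, from cell import env gives the robot as it stands. The module is installed in compiled form; this text tells all that it offers.
- The arm moves only by the tool step_arm, never from a script. Its argument "targets" is one flat list of numbers, 7 for each row, row after row: the closure, from -1 (fully open) to 1 (shut), then the shift along the tool's x, y, z in units of 400 mm (1.0 is 400 mm), then the turn, a rotation vector about the tool's x, y, z in units of 60 degrees (1.0 is 60 degrees). A call has 1 to 20 rows; each row shifts and turns the commanded pose from where the row before left it, along the tool's axes as they then stand; what a row does not reach is not made up. A row lasts 1/10 s, in which the tool goes at most 50 mm and 8.59 degrees, less where a joint would pass 70% of its speed; a pose out of reach is approached as far as the arm can. A call with a number of a shift or a turn outside -1 to 1 is refused whole. A call with a gripper value outside its range is refused whole. The fingers move at their own pace and stop on an object; the grip force is fixed at half the most. Time passes only in rows, so rows that do not move let the fingers close. It gives the time, the measured TCP pose, the force, the opening and the grip force at its end, in the units of the state.
- env.state(): the state, without advancing time (a new reading comes with each control period).
- env.camera(name): name is "side" or "top" or "wrist"; returns the picture (480x640x3 uint8, red, green, blue); there is no depth.
- env.calibration(name): a dict with "intrinsics" (3x3 intrinsics, pixels), "rvec" (rotation vector, rad) and "tvec" (3), from world to camera coordinates, as OpenCV has them. Camera axes: x right, y down, z forward; pixel columns grow to the right and rows downward; lengths in m; the calibration is good to about 2 mm. A picture is of the moment at which its call begins: read the wrist's pose just before it. calibration takes no time and is no camera call; for the wrist camera it gives the pose at the moment of the call.
- env.finish_job(): hands the job in; it is judged then, once.
The state is a dict: "clock": time; "qpos": joint angles; "joint_velocities": joint speeds; "joint_efforts": joint torques, N m; "eef_pos": TCP position; "eef_rot": TCP orientation; "ft_force": force on the tool from outside, world axes, zero at the start; "torque": the same for the moment, N m; "grip_width": opening from 0.0 (shut) to 1.0 (fully open); "grasp_force": force on a finger pad.
Only numpy, scipy, OpenCV 4.12 (cv2) and the standard library are available. Lean on these libraries where they do the work, as an engineer would, in place of code of your own. Each camera call takes 0.05 s, during which the arm holds its last target. There are 200 camera calls.

TASK

Put the thicker of the two drill bits away: slide it point first into the wider of the two sloping square sleeves on the plywood stand and press it fully home, until its point rests on the sleeve's end. Do it gently, without forcing the bit against the sleeve, and leave the thinner bit, the chuck key, the wood offcut and the side cutters lying where they are.

Things in the scene. Friction and masses are not known exactly. Their poses are not given: they have to be found in the camera images.
- bit_thick: grey steel twist drill lying on the bench, 10 mm thick, 128 mm long, about 60 g; touches like a bar of 10 x 10 mm square section with its flats level and upright as it lies. Origin at the middle of its length on its underside; its length runs along its y axis, point toward +y, plain shank toward -y; centre line at z = 5 mm of its frame
- bit_thick_point (a point): the pointed end of the thick bit, on its centre line, 64 mm from the middle
- bit_thick_shank (a point): the shank end (flat rear end) of the thick bit, on its centre line, 64 mm from the middle
- stand: plywood stand screwed to the bench: base plate 150 x 100 x 12 mm, on it a board that slopes at 30 degrees and carries two square aluminium sleeves, mouths uppermost. Origin on the bench under the base (-71 to 79 mm in x, -50 to 50 mm in y); the sleeves run down toward its own +x, their mouths face -x and up. Highest point 100 mm
- sleeve_wide: the wider sleeve, on the stand's +y side: 16 x 16 mm outside, bore 12 x 12 mm, 116 mm deep to a closed end, fixed. Origin at the centre of its mouth, 90 mm above the bench; x runs inward along the bore, 30 degrees below level; y is level; z points up out of the slope. The thick bit fully home stands 12 mm proud of the mouth. Flat steel straps cross over it 30 and 95 mm from the mouth
- sleeve_narrow: the narrower sleeve, 44 mm beside the wide one toward the stand's -y side, parallel to it with its mouth in the same plane: 13 x 13 mm outside, bore 9 x 9 mm, 100 mm deep, empty, fixed; origin at the centre of its mouth, axes as those of the wide one. Not to be used
- bit_thin: grey steel twist drill 8 mm thick, 112 mm long, lying on the bench along its own y axis; origin at the middle of its underside. To be left alone
- chuck_key: steel T-handled chuck key, 65 x 60 x 21 mm, lying on the bench; origin at the middle of its underside. To be left alone
- block: wood offcut 45 x 70 x 38 mm lying on the bench; origin at the middle of its underside. To be left alone
- cutters: side cutters with yellow handles, 58 x 141 x 13 mm, lying on the bench; origin at the middle of its underside. To be left alone

How it is judged:
At the end, for the whole second after the job is handed in: The thick bit lies at rest in the wide sleeve, point first and within 4 mm of the bore's end, both its ends within 6 mm of the bore's centre line and its length within 0.08 rad of it; thin bit, chuck key, offcut and side cutters lie within 20 mm of where they were (x of bit_thick_point in the frame of sleeve_wide above 0.112 m and y of bit_thick_point in the frame of sleeve_wide between -0.006 and 0.006 m and z of bit_thick_point in the frame of sleeve_wide between -0.006 and 0.006 m and y of bit_thick_shank in the frame of sleeve_wide between -0.006 and 0.006 m and z of bit_thick_shank in the frame of sleeve_wide between -0.006 and 0.006 m and angle between the y axis of bit_thick and the x axis of sleeve_wide, either way round below 0.08 rad and linear speed of bit_thick below 0.02 m/s and distance of each of bit_thin, chuck_key, block, cutters from where it was at the start of the episode below 0.02 m); the robot touches nothing.
It fails at once if the thinner drill bit is moved more than 20 mm from where it lay (distance of bit_thin from where it was at the start of the episode above 0.02 m).
It fails at once if the chuck key is moved more than 20 mm from where it lay (distance of chuck_key from where it was at the start of the episode above 0.02 m).
It fails at once if the wood offcut is moved more than 20 mm from where it lay (distance of block from where it was at the start of the episode above 0.02 m).
It fails at once if the pair of side cutters is moved more than 20 mm from where it lay (distance of cutters from where it was at the start of the episode above 0.02 m).
It fails at once if the thick bit is forced: it presses on the wide sleeve with more than 50 N (contact force between bit_thick and sleeve_wide above 50 N).
It also fails if it takes over 54 s, if anything falls off the work surface, if the arm or the gripper's body presses on something with over 40 N, if the wrist force passes 120 N, or if a joint passes its speed limit or range.

## Working session

There is one attempt and no reset: what is moved stays moved. The work goes in short steps, Python scripts to look and compute and a tool call to move; the robot and the scene stay as the last step left them, time stands still between calls to the robot, and variables do not carry over. Pictures are saved under pics/ and viewed, at most 14 in all, crops included, and the job is handed in when it is done.

Besides the shell and the picture viewer there is one more tool, called after "Request:" as name(argument=value, ...), one argument or row to a line, values as JSON. step_arm: Moves the arm, as the interface text tells. Its arguments: {"type":"object","properties":{"targets":{"type":"array"}},"required":["targets"]}

```bash
mkdir -p pics
cat > h.py <<'E'
import numpy as np, cv2
from cell import env
from scipy.spatial.transform import Rotation as R
def snap(n,f):
    im=env.camera(n); cv2.imwrite('pics/'+f,im[:,:,::-1]); return im
def cal(n):
    c=env.calibration(n); return np.array(c['intrinsics'],float),np.array(c['rvec'],float).ravel(),np.array(c['tvec'],float).ravel()
def ray(c,uv):
    K,r,t=c; M=R.from_rotvec(r).as_matrix(); d=M.T@np.linalg.solve(K,[uv[0],uv[1],1.]); return -M.T@t,d
def plane(c,uv,z):
    o,d=ray(c,uv); return o+d*(z-o[2])/d[2]
def proj(c,P):
    return cv2.projectPoints(np.atleast_2d(np.array(P,float)),c[1],c[2],c[0],None)[0][:,0]
def tri(c1,u1,c2,u2):
    o1,d1=ray(c1,u1);o2,d2=ray(c2,u2)
    s=np.linalg.lstsq(np.c_[d1,-d2],o2-o1,rcond=None)[0]
    a,b=o1+s[0]*d1,o2+s[1]*d2; return (a+b)/2,np.linalg.norm(a-b)
E
python3 - <<'E'
from h import *
for n in('top','side'):
    snap(n,n+'0.png'); c=cal(n); print(n,c[0].tolist(),ray(c,(320,240)))
print(env.state())
E
```

```text
top [[465.4115510062466, 0.0, 322.13046911228264], [0.0, 465.4115510062466, 238.26526237048395], [0.0, 0.0, 1.0]] (array([ 0.45371136, -0.03954808,  1.16784182]), array([ 0.07500247,  0.02975894, -0.99675668]))
side [[580.8932151419998, 0.0, 320.9389111629623], [0.0, 580.8932151419998, 241.38376726437895], [0.0, 0.0, 1.0]] (array([ 0.5972008 , -1.00461368,  0.96788034]), array([-0.02112729,  0.74773055, -0.66367232]))
{'clock': 0.1, 'qpos': array([-1.25412527e+00,  3.59433697e-01,  1.51129639e+00, -1.31948621e-06,
        1.27250155e+00, -1.15127045e-01]), 'joint_velocities': array([ 8.64100216e-04,  1.55770541e-04, -1.40995576e-03,  1.13573766e-03,
       -2.38421812e-05, -5.58831626e-04]), 'joint_efforts': array([ 6.02149921e-04, -5.16355920e+01, -2.71407205e+01,  6.77588163e-02,
        2.77482241e-02, -2.50426206e-05]), 'eef_pos': array([ 0.25088971, -0.54435656,  0.22190381]), 'eef_rot': array([-8.15267754e-04,  9.76783820e-01,  2.14225809e-01, -8.30690618e-05]), 'ft_force': array([-0.05081823, -0.15954625,  0.45828996]), 'torque': array([ 0.02689166, -0.02993077, -0.00934103]), 'grasp_force': 0.0, 'grip_width': 1.0015627010290886}
```

View pics/top0.png

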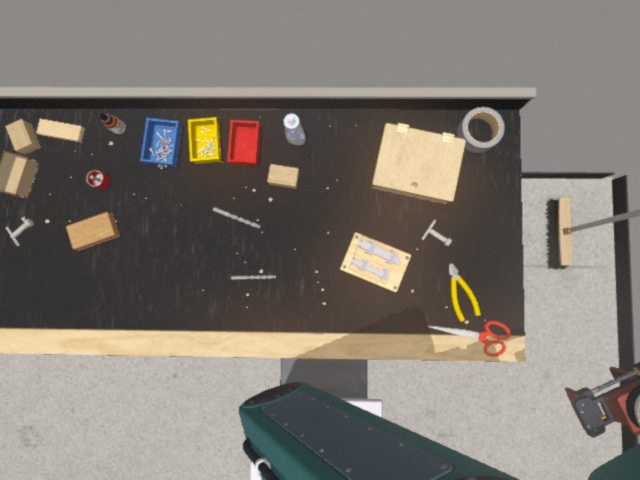

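View pics/side0.png

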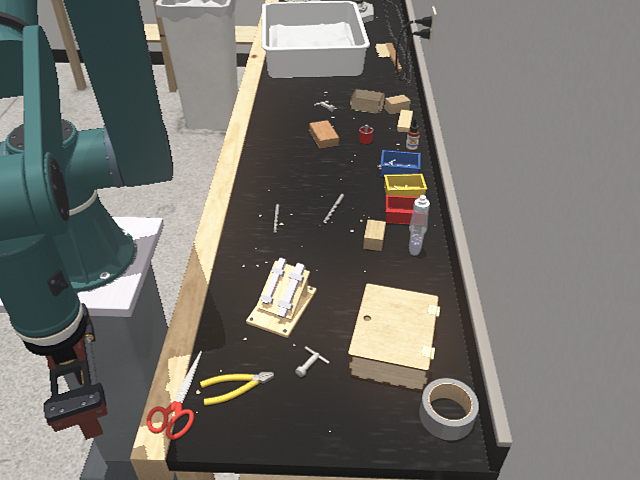

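Run:
```python
from h import *
t=cv2.imread('pics/top0.png');s=cv2.imread('pics/side0.png')
a=cv2.resize(t[225:300,330:420],(400,333),interpolation=cv2.INTER_CUBIC)
b=cv2.resize(s[250:340,240:325],(378,400),interpolation=cv2.INTER_CUBIC)
o=np.zeros((400,780,3),np.uint8);o[:333,:400]=a;o[:,400:778]=b
cv2.imwrite('pics/crop0.png',o)
c=cal('top')
for (x0,y0,x1,y1) in [(208,202,264,232),(226,270,280,284)]:
    g=cv2.cvtColor(t[y0:y1,x0:x1],cv2.COLOR_BGR2GRAY)
    m=(g>70).astype(np.uint8)
    n,l,st,ce=cv2.connectedComponentsWithStats(m,connectivity=8)
    k=1+np.argmax(st[1:,4]); ys,xs=np.nonzero(l==k)
    r=cv2.minAreaRect(np.c_[xs+x0,ys+y0].astype(np.float32)); print(r,st[k,4])
    p=np.c_[xs+x0,ys+y0].astype(float);ctr=p.mean(0);w,v=np.linalg.eigh(np.cov((p-ctr).T));q=(p-ctr)@v[:,1]
    e=[ctr+v[:,1]*(q.min()-.5),ctr+v[:,1]*(q.max()+.5)]
    W=[plane(c,u,.005) for u in e];print(e,W,np.linalg.norm(W[0]-W[1]))
for u in [(375,262),(437,233),(283,176),(463,293)]: print(plane(c,u,0.01))
```

```text
((235.9910125732422, 217.52276611328125), (51.62361145019531, 5.629886627197266), 21.540977478027344) 265
[array([260.49401903, 227.11024173]), array([211.54379977, 207.79392021])] [array([0.57242929, 0.14555156, 0.005     ]), array([0.62059672, 0.27113306, 0.005     ])] 0.13450209483574238
((253.0, 274.5), (46.0, 9.0), 0.0) 244
[array([276.48013108, 275.48070712]), array([229.43392387, 277.31518949])] [array([0.45137709, 0.10289248, 0.005     ]), array([0.44551476, 0.22085926, 0.005     ])] 0.11811235800568144
[ 0.48736903 -0.14201261  0.01      ]
[ 0.56089431 -0.29546506  0.01      ]
[0.70225437 0.09042877 0.01      ]
[ 0.41352006 -0.35767377  0.01      ]
```

View pics/crop0.png

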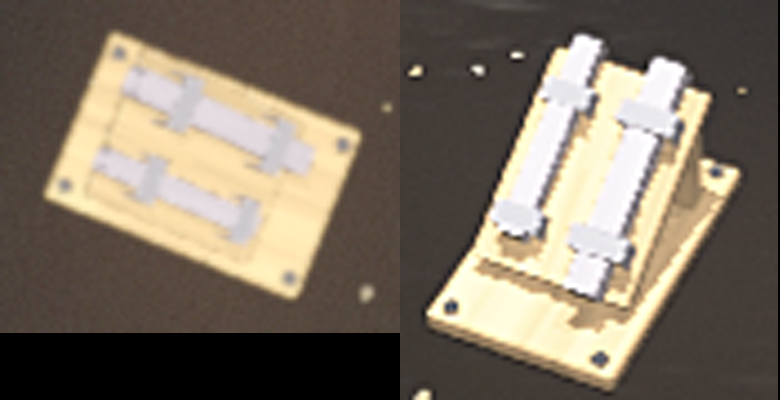

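```bash
cat >> h.py <<'E'
def pose(heading,tilt=0):
    """tool x at heading (deg), raised by tilt (deg); y level; z down"""
    h,a=np.radians([heading,tilt])
    x=np.array([np.cos(h)*np.cos(a),np.sin(h)*np.cos(a),np.sin(a)])
    y=np.array([np.sin(h),-np.cos(h),0]); return np.c_[x,y,np.cross(x,y)]
def cur():
    s=env.state(); q=s['eef_rot']; return np.array(s['eef_pos']),R.from_quat(np.r_[q[1:],q[0]]).as_matrix()
def plan(P,M,n=None,start=None):
    p0,R0=start or cur()
    w=R.from_matrix(R0.T@M).as_rotvec(); d=R0.T@(np.array(P)-p0)
    n=n or int(max(np.ceil(np.linalg.norm(d)/.042),np.ceil(np.degrees(np.linalg.norm(w))/7.5),1))
    A=sum(R.from_rotvec(w*k/n).as_matrix() for k in range(n))
    print(n,'rows of',np.round(np.r_[np.linalg.solve(A,d)/.4,np.degrees(w)/n/60],4).tolist())
E
python3 - <<'E'
from h import *
plan([.52,-.10,.32],pose(68))
E
```

```text
13 rows of [0.0992, -0.0249, -0.0188, -0.0001, -0.0001, -0.0555]
```

Request:
step_arm(
  targets=[-1,0.0992,-0.0249,-0.0188,0,0,-0.0555,-1,0.0992,-0.0249,-0.0188,0,0,-0.0555,-1,0.0992,-0.0249,-0.0188,0,0,-0.0555,-1,0.0992,-0.0249,-0.0188,0,0,-0.0555,-1,0.0992,-0.0249,-0.0188,0,0,-0.0555,-1,0.0992,-0.0249,-0.0188,0,0,-0.0555,-1,0.0992,-0.0249,-0.0188,0,0,-0.0555,-1,0.0992,-0.0249,-0.0188,0,0,-0.0555,-1,0.0992,-0.0249,-0.0188,0,0,-0.0555,-1,0.0992,-0.0249,-0.0188,0,0,-0.0555,-1,0.0992,-0.0249,-0.0188,0,0,-0.0555,-1,0.0992,-0.0249,-0.0188,0,0,-0.0555,-1,0.0992,-0.0249,-0.0188,0,0,-0.0555,-1,0,0,0,0,0,0,-1,0,0,0,0,0,0],
)

```text
clock: 1.6
eef_pos: [0.52, -0.1, 0.3202]
eef_rot: [0.0, 0.828, 0.56, -0.0]
ft_force: [0.1, -0.6, 0.2]
grip_width: 1.0
grasp_force: 0.0
```

Run:
```python
from h import *
p,M=cur();print(p,M)
c=cal('wrist');snap('wrist','w1.png');o,d=ray(c,(320,240));print(c[0].tolist(),M.T@(o-p),M.T@d,env.state()['clock'])
```

```text
[ 0.51996909 -0.09999721  0.32024813] [[ 3.72510868e-01  9.28027755e-01 -3.73832902e-04]
 [ 9.28027710e-01 -3.72510994e-01 -3.58613102e-04]
 [-4.72059778e-04 -2.13340014e-04 -9.99999866e-01]]
[[352.19716837628107, 0.0, 319.3966601302299], [0.0, 352.19716837628107, 245.8881312918143], [0.0, 0.0, 1.0]] [ 0.07404711 -0.00082937 -0.16259285] [-0.25421581  0.00181963  0.96729181] 1.65
```

View pics/w1.png

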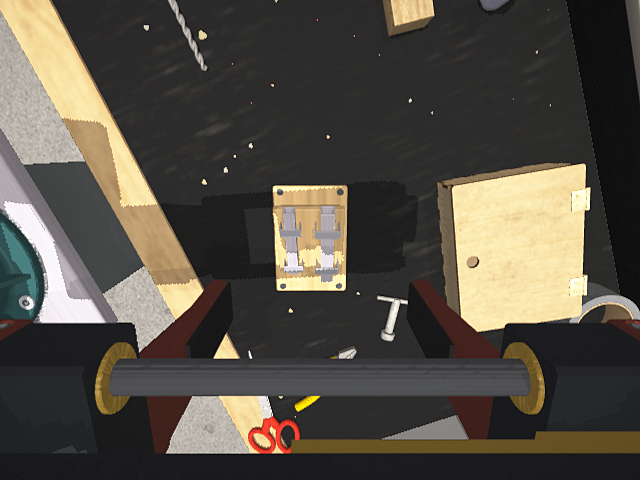

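Run:
```python
from h import *
plan([.482,-.165,.16],pose(68))
```

```text
5 rows of [-0.0368, -0.0055, 0.08, -0.0001, 0.0001, 0.0001]
```

Request:
step_arm(
  targets=[-1,-0.0368,-0.0055,0.08,0,0,0,-1,-0.0368,-0.0055,0.08,0,0,0,-1,-0.0368,-0.0055,0.08,0,0,0,-1,-0.0368,-0.0055,0.08,0,0,0,-1,-0.0368,-0.0055,0.08,0,0,0,-1,0,0,0,0,0,0,-1,0,0,0,0,0,0],
)

```text
clock: 2.35
eef_pos: [0.4817, -0.1656, 0.1603]
eef_rot: [-0.001, 0.83, 0.558, -0.0]
ft_force: [0.5, -0.2, 0.5]
grip_width: 1.002
grasp_force: 0.0
```

Run:
```python
from h import *
import pickle
c=cal('wrist');im=snap('wrist','w2.png');pickle.dump((cur(),c),open('w2.pkl','wb'))
cv2.imwrite('pics/w2c.png',cv2.resize(im[20:320,190:450,::-1],None,fx=2,fy=2,interpolation=cv2.INTER_CUBIC)[:600])
```

```text
(no output)
```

View pics/w2c.png

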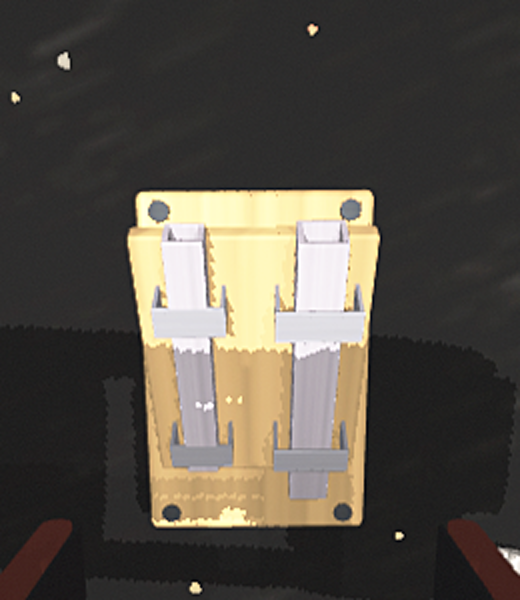

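```bash
cat > fit.py <<'E'
from h import *
def edge(g,pts,direction,half=5):
    """subpixel strongest gradient along direction at each pt; robust line fit"""
    d=np.array(direction,float);out=[];ts=np.arange(-half,half+.01,.25)
    for p in pts:
        q=np.array(p)+ts[:,None]*d
        v=cv2.remap(g,q[:,0].astype(np.float32),q[:,1].astype(np.float32),cv2.INTER_LINEAR).ravel().astype(float)
        gr=np.abs(np.gradient(cv2.GaussianBlur(v[:,None],(1,5),1).ravel()))
        k=np.argmax(gr); s=slice(max(k-4,0),k+5); out.append(np.array(p)+d*(ts[s]*gr[s]).sum()/gr[s].sum())
    l=cv2.fitLine(np.array(out,np.float32),cv2.DIST_HUBER,0,.01,.01).ravel(); return l,np.array(out)
def cross(a,b):
    s=np.linalg.solve(np.c_[a[:2],-b[:2]],b[2:]-a[2:]); return a[2:]+s[0]*a[:2]
E
python3 - <<'E'
from fit import *
import pickle
(p,M),c=pickle.load(open('w2.pkl','rb'))
g=cv2.imread('pics/w2.png',0)
o=lambda x,y:np.array([190+(x+.5)/2-.5,20+(y+.5)/2-.5])
L=lambda a,b,n:[o(*a)*(1-t)+o(*b)*t for t in np.linspace(0,1,n)]
T,_=edge(g,L((150,191),(360,191),30),(0,1),3)
B,_=edge(g,L((165,525),(350,526),30),(0,1),3)
Le,_=edge(g,L((136,198),(137,222),8)+L((152,480),(153,518),10),(1,0),2)
Re,_=edge(g,L((373,198),(373,222),8)+L((362,480),(361,518),10),(1,0),2)
W={}
for k,(a,b) in dict(TL=(T,Le),TR=(T,Re),BL=(B,Le),BR=(B,Re)).items(): W[k]=plane(c,cross(a,b),.012); print(k,cross(a,b),W[k])
up=W['TL']+W['TR']-W['BL']-W['BR'];print('heading',np.degrees(np.arctan2(up[1],up[0])),np.linalg.norm(up)/2,np.linalg.norm(W['TL']-W['TR']),np.linalg.norm(W['BL']-W['BR']))
h=np.arctan2(up[1],up[0]); cen=sum(W.values())/4; xs=-np.array([np.cos(h),np.sin(h)]); ys=np.array([-xs[1],xs[0]])
org=cen[:2]-.004*xs; print('origin',org,'x',xs,'y',ys)
# wide mouth + sleeve sides
for nm,u,z in [('lowL',(299,221),.0831),('lowR',(347,221),.0831),('upL',(295,244),.0969),('upR',(350,244),.0969),('nlowL',(164,226),.0846),('nupL',(161,243),.0956),('nupR',(206,243),.0956)]:
    P=plane(c,o(*u),z)[:2]-org; print(nm,P@xs,P@ys)
SL,a=edge(g,L((295,250),(293,310),20),(1,0),2);SR,b=edge(g,L((349,250),(347,310),20),(1,0),2)
for s in(0,10,19):
  for q in (a[s],b[s]):
    # top face plane of sleeve: z=.0969-(x-x0)*tan30 ; iterate with x0 from upper edge
    o_,d_=ray(c,q); n=np.array([xs[0]*.5,xs[1]*.5,np.cos(np.pi/6)]); P0=plane(c,o(322,244),.0969)
    P=o_+d_*(n@(P0-o_))/(n@d_); P2=P[:2]-org; print('side',P2@xs,P2@ys,P[2])
E
```

```text
TL [257.21338 115.43994] [ 0.47025202 -0.05373628  0.012     ]
TR [376.54367 114.36897] [ 0.56236933 -0.09023617  0.012     ]
BL [265.77823 282.92517] [ 0.41517476 -0.19209129  0.012     ]
BR [370.7019 282.233 ] [ 0.50728687 -0.22864379  0.012     ]
heading 68.29598000120257 0.14894018309055276 0.0990850092908446 0.09909957134664733
origin [ 0.49024999 -0.13746045] x [-0.36981195 -0.92910663] y [ 0.92910663 -0.36981195]
lowL -0.05512884970426225 0.015005775324178716
lowR -0.05502292832865414 0.03054249642012365
upL -0.047805004702489946 0.013113421562002464
upR -0.047690568647819176 0.03003336674185669
nlowL -0.053826944426917184 -0.028581899799164426
nupL -0.04840021457582995 -0.028292064364067154
nupR -0.048305983394168805 -0.014364394354411019
side -0.04603148479725737 0.013871670870127778 0.09590849426114875
side -0.045926365661945266 0.02950332976011348 0.09584780370007934
side -0.03631785682867816 0.014076333924673815 0.09030032853868167
side -0.03621068743624687 0.02980612046409385 0.09023845426111254
side -0.026945946607921097 0.013993736304760921 0.08488945364990655
side -0.026834336173695243 0.03017279921786293 0.08482501533566192
```

Run:
```python
from h import *
plan([.514,-.157,.17],pose(148))
```

```text
11 rows of [0.0002, 0.008, -0.002, 0.0001, 0.0, -0.1213]
```

Request:
step_arm(
  targets=[-1,0.0002,0.008,-0.002,0,0,-0.1213,-1,0.0002,0.008,-0.002,0,0,-0.1213,-1,0.0002,0.008,-0.002,0,0,-0.1213,-1,0.0002,0.008,-0.002,0,0,-0.1213,-1,0.0002,0.008,-0.002,0,0,-0.1213,-1,0.0002,0.008,-0.002,0,0,-0.1213,-1,0.0002,0.008,-0.002,0,0,-0.1213,-1,0.0002,0.008,-0.002,0,0,-0.1213,-1,0.0002,0.008,-0.002,0,0,-0.1213,-1,0.0002,0.008,-0.002,0,0,-0.1213,-1,0.0002,0.008,-0.002,0,0,-0.1213,-1,0,0,0,0,0,0,-1,0,0,0,0,0,0,-1,0,0,0,0,0,0],
)

```text
clock: 3.8
eef_pos: [0.514, -0.156, 0.17]
eef_rot: [0.001, 0.276, 0.961, -0.0]
ft_force: [0.2, 0.2, -0.9]
grip_width: 0.996
grasp_force: 0.0
```

```bash
cat > st.py <<'E'
from fit import *
org0=np.array([.49025,-.13746]);xs0=np.array([-.36981,-.92911]);ys0=np.array([.92911,-.36981])
def corners(g,c,sh=(0,0),verbose=0):
    w=lambda x,y:proj(c,[[*(org0+sh+x*xs0+y*ys0),.012]])[0]
    def line(ts,ax,half=3.5):
        pts=[w(*t) for t in ts]; d=w(ts[0][0]+.01*ax[0],ts[0][1]+.01*ax[1])-w(*ts[0]); return edge(g,pts,d/np.linalg.norm(d),half)[0]
    T=line([(-.071,y) for y in np.linspace(-.042,.042,30)],(1,0)); B=line([(.079,y) for y in np.linspace(-.042,.042,30)],(1,0))
    xr=np.r_[np.linspace(-.069,-.061,5),np.linspace(.055,.075,10)]
    L_=line([(x,-.05) for x in xr],(0,1));Rr=line([(x,.05) for x in xr],(0,1))
    return [cross(T,L_),cross(T,Rr),cross(B,L_),cross(B,Rr)]
E
python3 - <<'E'
from st import *
import pickle
c=cal('wrist');im=snap('wrist','w3.png');cc=cur();pickle.dump((cc,c),open('w3.pkl','wb'));print(cc)
g=cv2.imread('pics/w3.png',0);K=corners(g,c)
for k in K:print(k,plane(c,k,.012))
v=cv2.imread('pics/w3.png')
for k in K: cv2.circle(v,tuple(np.round(k).astype(int)),2,(0,0,255),-1)
cv2.imwrite('pics/w3m.png',v)
E
```

```text
(array([ 0.51379571, -0.15596009,  0.16974865]), array([[-8.47892110e-01,  5.30168258e-01,  7.67200489e-04],
       [ 5.30168218e-01,  8.47892438e-01, -2.71681914e-04],
       [-7.94540620e-04,  1.76388365e-04, -9.99999669e-01]]))
[392.5334   126.430855] [ 0.46973024 -0.05381238  0.012     ]
[405.52374 235.84335] [ 0.56164015 -0.09039294  0.012     ]
[225.23526 158.01614] [ 0.4146574  -0.19189411  0.012     ]
[251.16486 263.1311 ] [ 0.50702616 -0.22866958  0.012     ]
```

View pics/w3m.png

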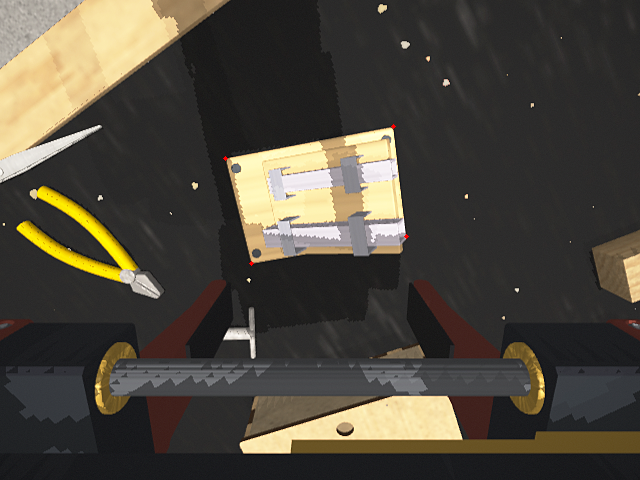

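Run:
```python
from st import *
import pickle
from scipy.optimize import least_squares
obs=[]
for n in('w2','w3'):
    (p,M),c=pickle.load(open(n+'.pkl','rb')); K=corners(cv2.imread(f'pics/{n}.png',0),c)
    obs.append((M,c,np.array(K),[0,1,2,3] if n=='w2' else [0,2,3]))
C=np.array([[-.071,-.05],[-.071,.05],[.079,-.05],[.079,.05]])
def f(v,full=1):
    x,y,h=v[:3];xs=np.array([np.cos(h),np.sin(h)]);ys=np.array([-xs[1],xs[0]])
    P=np.c_[np.array([x,y])+C[:,:1]*xs+C[:,1:]*ys,np.full(4,.012)];r=[]
    for M,c,K,i in obs: r.append((proj(c,P-M@v[3:6])-K)[i].ravel())
    return np.concatenate(r+[v[3:6]/.002*.2])
s=least_squares(f,[.49025,-.13746,np.radians(248.3),0,0,0]);v=s.x
print(v,np.degrees(v[2])-180,np.round(s.fun,2))
xs=np.array([np.cos(v[2]),np.sin(v[2])]);ys=np.array([-xs[1],xs[0]])
print('mouth',v[:2]-.0514*xs+.022*ys)
# mouth re-measured with corrected camera, w2
(p,M),c=pickle.load(open('w2.pkl','rb'))
o=lambda x,y:np.array([190+(x+.5)/2-.5,20+(y+.5)/2-.5]);e=M@v[3:6]
for u,z in [((299,221),.0831),((347,221),.0831),((295,244),.0969),((350,244),.0969)]:
    q=plane(c,o(*u),z-e[2])+e; d=q[:2]-v[:2]; print(d@xs,d@ys)
plan([.565,.14,.20],pose(69+180))
plan([.565,.14,.20],pose(69))
```

```text
[ 4.90026421e-01 -1.37739453e-01  4.33379218e+00  3.38058835e-05
 -9.94712548e-05 -2.52753840e-03] 68.3080010114625 [-0.08 -0.09  0.    0.16 -0.01 -0.05  0.1  -0.03  0.11 -0.05 -0.05  0.14
 -0.07 -0.08  0.   -0.01 -0.25]
mouth [ 0.52946679 -0.09811096]
-0.05561154814600735 0.015152168518285002
-0.05550121643082221 0.030852605760887622
-0.048212926601977506 0.013245138588049979
-0.04809362128694032 0.030354262865374855
14 rows of [-0.0256, 0.0556, -0.0054, -0.0, 0.0, -0.1203]
11 rows of [0.0628, 0.0391, -0.0069, 0.0001, 0.0, 0.1197]
```

Run:
```python
from h import *
plan([.586,.18,.17],pose(69))
```

```text
11 rows of [0.07, 0.0476, -0.0001, 0.0001, 0.0, 0.1197]
```

Request:
step_arm(
  targets=[-1,0.07,0.0476,0,0,0,0.1197,-1,0.07,0.0476,0,0,0,0.1197,-1,0.07,0.0476,0,0,0,0.1197,-1,0.07,0.0476,0,0,0,0.1197,-1,0.07,0.0476,0,0,0,0.1197,-1,0.07,0.0476,0,0,0,0.1197,-1,0.07,0.0476,0,0,0,0.1197,-1,0.07,0.0476,0,0,0,0.1197,-1,0.07,0.0476,0,0,0,0.1197,-1,0.07,0.0476,0,0,0,0.1197,-1,0.07,0.0476,0,0,0,0.1197,-1,0,0,0,0,0,0,-1,0,0,0,0,0,0,-1,0,0,0,0,0,0],
)

```text
clock: 5.25
eef_pos: [0.5841, 0.1797, 0.1689]
eef_rot: [-0.0, 0.824, 0.567, -0.001]
ft_force: [-0.6, 0.2, 0.0]
grip_width: 0.998
grasp_force: 0.0
```

Run:
```python
from h import *
import pickle
c=cal('wrist');im=snap('wrist','w4.png');cc=cur();pickle.dump((cc,c),open('w4.pkl','wb'));print(cc)
```

```text
(array([0.58411143, 0.17956264, 0.16904897]), array([[ 3.57052150e-01,  9.34083434e-01, -1.37833129e-03],
       [ 9.34084085e-01, -3.57052928e-01, -3.58205704e-04],
       [-8.26731235e-04, -1.15957920e-03, -9.99998986e-01]]))
```

View pics/w4.png

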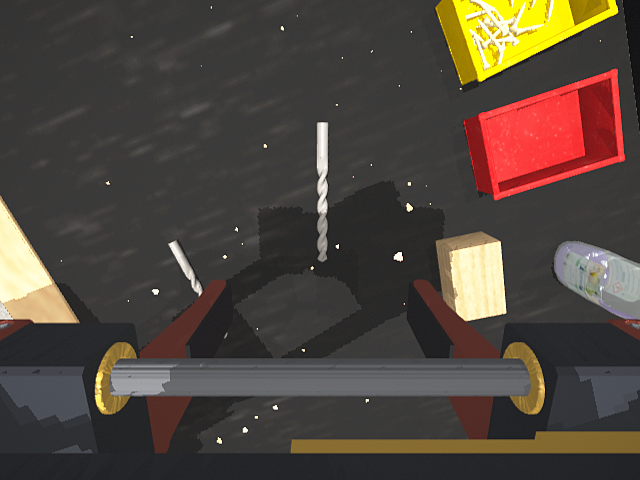

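Run:
```python
from h import *
import pickle
(p,M),c=pickle.load(open('w4.pkl','rb'));g=cv2.imread('pics/w4.png',0)
m=(g>75).astype(np.uint8);m[:,:300]=0;m[:,345:]=0;m[:110]=0;m[272:]=0
n,l,s,_=cv2.connectedComponentsWithStats(cv2.morphologyEx(m,cv2.MORPH_CLOSE,np.ones((3,3))));k=1+np.argmax(s[1:,4]);print(s[k])
ys,xs=np.nonzero(l==k);sh=ys<165
lf=cv2.fitLine(np.c_[xs,ys].astype(np.float32),cv2.DIST_L2,0,.01,.01).ravel();print(lf)
e=M@np.array([0,0,-.0025])
at=lambda y:[lf[2]+lf[0]/lf[1]*(y-lf[3]),y]
# shank: near end top edge z=.01 seen from nearly above; 
A,B=[plane(c,at(y),z-e[2])+e for y,z in((ys.min()-.5,.005),(ys.max()+.5,.005))]
d=A-B;print(A,B,np.linalg.norm(d),np.degrees(np.arctan2(d[1],d[0])))
hd=np.degrees(np.arctan2(d[1],d[0]))
sh=A-d/np.linalg.norm(d)*.014;print('grasp',sh)
plan([sh[0],sh[1],.06],pose(hd)); plan([sh[0],sh[1],.002],pose(hd),start=(np.array([sh[0],sh[1],.06]),pose(hd)))
print((A+B)/2, M.T@(sh-p), M.T@(B-p))
```

```text
[ 316  122   12  140 1375]
[2.7851262e-05 1.0000000e+00 3.2198254e+02 1.8776436e+02]
[0.61935501 0.26855652 0.005     ] [0.57333528 0.14698883 0.005     ] 0.12998660987088947 69.26572510345349
grasp [0.61439853 0.25546326 0.005     ]
4 rows of [0.0511, 0.0009, 0.0681, -0.0003, 0.0002, -0.0008]
2 rows of [0.0, 0.0, 0.0725, 0.0, 0.0, 0.0]
[0.59634514 0.20777267 0.005     ] [0.08184726 0.00138037 0.16397987] [-0.0341387   0.00175498  0.16407532]
```

Request:
step_arm(
  targets=[-1,0.0511,0.0009,0.0681,0,0,-0.0008,-1,0.0511,0.0009,0.0681,0,0,-0.0008,-1,0.0511,0.0009,0.0681,0,0,-0.0008,-1,0.0511,0.0009,0.0681,0,0,-0.0008,-1,0,0,0.07,0,0,0,-1,0,0,0.04,0,0,0,-1,0,0,0,0,0,0,-1,0,0,0,0,0,0],
)

```text
clock: 6.1
eef_pos: [0.6157, 0.2556, 0.0169]
eef_rot: [-0.0, 0.823, 0.568, -0.0]
ft_force: [-0.1, 0.7, 0.0]
grip_width: 0.999
grasp_force: 0.0
```

Run:
```python
from h import *
print(cur()); plan([.6142,.2550,.002],pose(69.27),n=3)
```

```text
(array([0.61567292, 0.25560494, 0.01692016]), array([[ 3.54512354e-01,  9.35051329e-01, -5.95570830e-05],
       [ 9.35051331e-01, -3.54512354e-01,  2.70433541e-06],
       [-1.85850293e-05, -5.66476500e-05, -9.99999998e-01]]))
3 rows of [-0.0009, -0.001, 0.0124, -0.0, 0.0, -0.0002]
```

Request:
step_arm(
  targets=[-1,-0.0009,-0.001,0.0124,0,0,0,-1,-0.0009,-0.001,0.0124,0,0,0,-1,-0.0009,-0.001,0.0124,0,0,0,-1,0,0,0,0,0,0,1,0,0,0,0,0,0,1,0,0,0,0,0,0,1,0,0,0,0,0,0,1,0,0,0,0,0,0,1,0,0,0,0,0,0,1,0,0,0,0,0,0,1,0,0,0,0,0,0,1,0,0,0,0,0,0,1,0,0,0,0,0,0,1,0,0,0,0,0,0],
)

```text
clock: 7.5
eef_pos: [0.6141, 0.2558, 0.0014]
eef_rot: [-0.0, 0.823, 0.568, 0.0]
ft_force: [-0.1, 0.9, 0.2]
grip_width: 0.129
grasp_force: 0.1
```

Run:
```python
from h import *
s=env.state();print(cur(),s['ft_force'],s['grip_width']*88,s['grasp_force'])
c=cal('wrist');im=snap('wrist','w5.png')
M0=np.array([.52960,-.0977,.09]);h=np.radians(248.308);u=np.array([np.cos(h)*.866,np.sin(h)*.866,-.5])
print(u)
```

```text
(array([0.61414179, 0.25577286, 0.00141458]), array([[ 3.53798526e-01,  9.35321657e-01, -3.16976419e-05],
       [ 9.35321652e-01, -3.53798520e-01,  1.15854782e-04],
       [ 9.71469082e-05, -7.06367420e-05, -9.99999993e-01]])) [-0.13515077  0.89915206  0.24922524] 11.375992129597929 0.10353840189054608
[-0.32008834 -0.80467351 -0.5       ]
```

Request:
step_arm(
  targets=[1,0,0,0,0,0,0,1,0,0,0,0,0,0,1,0,0,-0.02,0,0,0,1,0,0,-0.06,0,0,0,1,0,0,-0.1,0,0,0,1,0,0,-0.1,0,0,0,1,0,0,-0.1,0,0,0,1,0,0,-0.1,0,0,0,1,0,0,0,0,0,0],
)

```text
clock: 8.45
eef_pos: [0.618, 0.257, 0.2009]
eef_rot: [0.002, 0.823, 0.568, 0.006]
ft_force: [0.9, 0.3, -0.3]
grip_width: 0.116
grasp_force: 30.0
```

```bash
cat > ins.py <<'E'
from h import *
M0=np.array([.52960,-.0977,.09]);HD=68.308;h=np.radians(HD+180);u=np.array([np.cos(h)*np.cos(np.pi/6),np.sin(h)*np.cos(np.pi/6),-.5])
RM=pose(HD,30); TIP=np.array([-.1152,0,-.0036])
def tcp(depth,off=(0,0,0)): return M0+depth*u+RM@(np.array(off)-TIP)
E
python3 - <<'E'
from ins import *
s=env.state();print(cur()[0],s['ft_force'],s['grip_width']*88,s['grasp_force'])
print(tcp(-.05)); plan(tcp(-.05),RM)
E
```

```text
[0.61803839 0.25700672 0.20086242] [ 0.91091677  0.32672542 -0.33972348] 10.195648851136369 29.99280273914337
[0.58314546 0.03690849 0.16948231]
6 rows of [-0.0924, 0.0195, -0.0072, 0.0007, 0.0821, 0.003]
```

```bash
python3 -c "
from ins import *
plan(tcp(-.05),RM,10)"
```

```text
10 rows of [-0.0554, 0.0117, -0.0053, 0.0004, 0.0493, 0.0018]
```

Request:
step_arm(
  targets=[1,-0.0554,0.0117,-0.0053,0.0004,0.0493,0.0018,1,-0.0554,0.0117,-0.0053,0.0004,0.0493,0.0018,1,-0.0554,0.0117,-0.0053,0.0004,0.0493,0.0018,1,-0.0554,0.0117,-0.0053,0.0004,0.0493,0.0018,1,-0.0554,0.0117,-0.0053,0.0004,0.0493,0.0018,1,-0.0554,0.0117,-0.0053,0.0004,0.0493,0.0018,1,-0.0554,0.0117,-0.0053,0.0004,0.0493,0.0018,1,-0.0554,0.0117,-0.0053,0.0004,0.0493,0.0018,1,-0.0554,0.0117,-0.0053,0.0004,0.0493,0.0018,1,-0.0554,0.0117,-0.0053,0.0004,0.0493,0.0018,1,0,0,0,0,0,0,1,0,0,0,0,0,0,1,0,0,0,0,0,0,1,0,0,0,0,0,0],
)

```text
clock: 9.85
eef_pos: [0.579, 0.0367, 0.1637]
eef_rot: [-0.147, 0.8, 0.543, 0.209]
ft_force: [0.1, 1.1, -0.7]
grip_width: 0.11
grasp_force: 30.0
```

Run:
```python
from ins import *
s=env.state();p,M=cur();print(p,s['qpos'],s['ft_force'],s['grip_width']*88,s['grasp_force'])
tip=p+M@TIP; d=RM.T@(tip-M0);print('tip rel mouth mm',d*1000,'ang',np.degrees(R.from_matrix(RM.T@M).as_rotvec()))
plan(tcp(-.015),RM,4)
# views
imgs=[]
for n in('top','side'):
    im=snap(n,n+'1.png');c=cal(n);q=proj(c,[tip,M0,p+M@(TIP+[.128,0,0])]);print(n,q)
    m=q[:2].mean(0).astype(int)-[10,30];m=np.clip(m,[40,40],[599,439]);imgs.append(cv2.resize(im[m[1]-40:m[1]+40,m[0]-40:m[0]+40,::-1],(400,400),interpolation=cv2.INTER_CUBIC));print(m-40)
cv2.imwrite('pics/c1.png',np.hstack(imgs))
```

```text
[0.5790126 0.0366854 0.1637107] [-0.3956277   0.38789745  1.7808211   0.59548183  1.07453401 -0.33369331] [ 0.14483151  1.05167991 -0.65039588] 9.708537324928088 29.99310404062271
tip rel mouth mm [45.64247204 -4.0072402   3.26161454] ang [ 0.45091205 -0.43192331  0.13990673]
4 rows of [-0.0191, 0.0024, -0.0025, -0.0019, 0.0018, -0.0006]
top [[341.97245859 236.79413109]
 [358.93186303 242.59488627]
 [294.68990027 214.81301562]]
[300 169]
side [[306.61115555 245.63487823]
 [300.46989569 264.56731863]
 [327.03618301 194.76257144]]
[253 185]
```

View pics/c1.png

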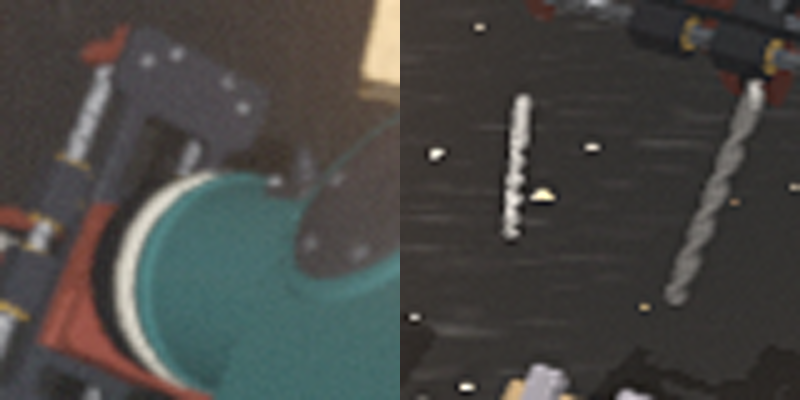

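```bash
python3 -c "
from ins import *
plan(tcp(-.025),RM,4)"
```

```text
4 rows of [-0.0128, 0.0023, -0.0025, -0.0019, 0.0018, -0.0006]
```

Request:
step_arm(
  targets=[1,-0.0128,0.0023,-0.0025,-0.0019,0.0018,-0.0006,1,-0.0128,0.0023,-0.0025,-0.0019,0.0018,-0.0006,1,-0.0128,0.0023,-0.0025,-0.0019,0.0018,-0.0006,1,-0.0128,0.0023,-0.0025,-0.0019,0.0018,-0.0006,1,0,0,0,0,0,0,1,0,0,0,0,0,0,1,0,0,0,0,0,0],
)

```text
clock: 10.65
eef_pos: [0.5749, 0.0158, 0.1565]
eef_rot: [-0.145, 0.8, 0.541, 0.214]
ft_force: [-0.9, -0.4, -0.9]
grip_width: 0.111
grasp_force: 30.0
```

Run:
```python
from ins import *
p,M=cur()
tip=p+M@TIP; d=RM.T@(tip-M0);print('tip rel mouth mm',d*1000,'ang',np.degrees(R.from_matrix(RM.T@M).as_rotvec()))
im=snap('side','side2.png');c=cal('side')
B=[p+M@(TIP+[t,0,0]) for t in np.linspace(0,.128,9)];q=proj(c,B);print(np.round(q[[0,4,8]],1))
# stand check
xs=np.array([u[0],u[1]])/np.cos(np.pi/6);ys=np.array([-xs[1],xs[0]]);org=np.array([.49003,-.13774])
C=[[*(org+x*xs+y*ys),.012] for x,y in((-.071,.05),(.079,.05),(.079,-.05))]
zz=RM@np.array([0,0,-1]);yy=RM@np.array([0,1,0])
Mc=[M0+.008*(a*zz+b*yy) for a,b in((1,1),(1,-1),(-1,-1),(-1,1))]
qc=proj(c,C+Mc);print(np.round(qc,1))
x0,y0=260,200
z=cv2.resize(im[y0:y0+145,x0:x0+90,::-1],None,fx=4,fy=4,interpolation=cv2.INTER_CUBIC)
w=z.copy()
for k in np.r_[q,qc]: cv2.circle(w,tuple(np.round((k-[x0,y0]+.5)*4).astype(int)),2,(0,0,255),-1)
cv2.imwrite('pics/c2.png',np.hstack([z,w]))
```

```text
tip rel mouth mm [23.87726349 -0.06277905 -0.07340475] ang [-0.01972036  0.01944329  0.12115906]
[[304.4 254.6]
 [314.8 228.4]
 [324.9 202.9]]
[[315.8 287.4]
 [286.7 334.9]
 [244.7 320. ]
 [303.  264.5]
 [296.3 262.4]
 [298.  264.7]
 [304.6 266.7]]
```

View pics/c2.png

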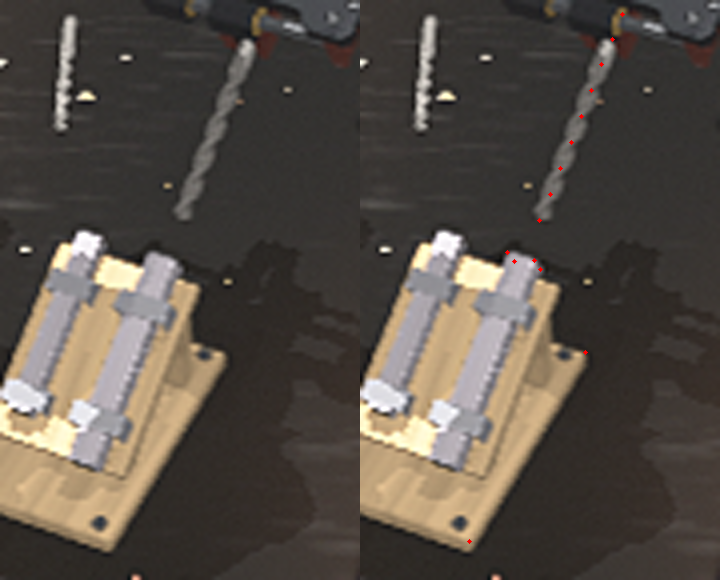

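Run:
```python
from ins import *
p,M=cur();c=cal('side');g=cv2.imread('pics/side2.png',0).astype(float)
q=proj(c,[p+M@(TIP+[t,0,0]) for t in np.linspace(0,.1,41)]);o=np.argsort(q[:,1])
Y=[];D=[]
for y in range(214,252):
    x=np.interp(y,q[o,1],q[o,0]);xi=np.arange(int(x)-6,int(x)+8);v=g[y,xi]-48;v[v<12]=0
    Y.append(y);D.append((xi*v).sum()/v.sum()-x)
print(np.round(D,1));k=np.polyfit(Y,D,1);print(k,np.polyval(k,[214,251]))
# sleeve sides: compare wide sleeve axis: outer top-face edges
zz=RM@np.array([0,0,-1]);yy=RM@np.array([0,1,0])
for t in(.008,.015,.055,.07):
    a,b=proj(c,[M0+t*u+.008*zz+.008*yy,M0+t*u+.008*zz-.008*yy]);y=int(round((a[1]+b[1])/2))
    print(a,b,y,g[y,int(b[0])-5:int(a[0])+8])
```

```text
[ 0.2  0.1  0.  -0.2  0.1  0.3  0.2 -0.5 -0.5 -0.   0.1  0.8  0.1  0.2
 -0.3 -0.7 -0.3  0.   0.1  0.1  0.4 -0.2 -0.5 -0.4 -0.   0.   0.1  0.2
  0.1 -0.4 -0.6 -0.5 -2.4  0.2  0.1  0.2 -0.3 -0.5]
[-0.01322896  2.95386693] [ 0.12287042 -0.36660094]
[301.66246964 267.86427787] [294.94819568 265.75451779] 267 [241. 243. 246. 250. 251. 251. 240. 170. 164. 178. 185. 183. 185. 175.
 141. 134.  98.  31.  37.  37.]
[300.49336954 270.83207827] [293.77367443 268.70810219] 270 [244. 244. 244. 247. 248. 239. 193. 158. 163. 177. 185. 184. 190. 162.
 122. 129. 203. 194. 113.  73.]
[293.74647679 287.95929517] [286.9957482  285.75264452] 287 [172. 176. 176. 179. 181. 179. 181. 181. 181. 182. 183. 185. 185. 184.
 148. 142. 153. 155. 165. 168.]
[291.18690614 294.45685239] [284.4245168  292.21855475] 293 [164. 169. 178. 180. 181. 178. 181. 180. 181. 179. 183. 181. 189. 155.
 116. 136. 169. 177. 171. 170.]
```

Request:
step_arm(
  targets=[1,-0.0125,0,0,0,0,0,1,-0.0125,0,0,0,0,0,1,-0.0125,0,0,0,0,0,1,-0.0125,0,0,0,0,0,1,-0.0025,0,0,0,0,0,1,-0.0025,0,0,0,0,0,1,-0.0025,0,0,0,0,0,1,-0.0025,0,0,0,0,0,1,0,0,0,0,0,0],
)

```text
clock: 11.6
eef_pos: [0.5672, -0.0035, 0.1445]
eef_rot: [-0.145, 0.8, 0.541, 0.214]
ft_force: [-0.5, 0.0, 0.2]
grip_width: 0.109
grasp_force: 30.0
```

```bash
cat > chk.py <<'E'
from ins import *
s=env.state();p,M=cur();tip=p+M@TIP
print('tip mm',np.round(RM.T@(tip-M0)*1000,2),'ang',np.round(np.degrees(R.from_matrix(RM.T@M).as_rotvec()),2),'F tool',np.round(M.T@s['ft_force'],1),'T',np.round(M.T@s['torque'],2),'grip',round(s['grip_width']*88,1),s['grasp_force'],s['clock'])
E
python3 chk.py
```

```text
tip mm [-0.15 -0.09 -0.05] ang [-0.02  0.01  0.11] F tool [-0.1 -0.5 -0.2] T [-0.05 -0.24 -0.01] grip 9.6 29.993126392364502 11.6
```

Request:
step_arm(
  targets=[1,-0.002,0,0,0,0,0,1,-0.002,0,0,0,0,0,1,-0.002,0,0,0,0,0,1,-0.002,0,0,0,0,0,1,0,0,0,0,0,0],
)

```text
clock: 12.1
eef_pos: [0.5661, -0.0061, 0.1428]
eef_rot: [-0.145, 0.8, 0.541, 0.214]
ft_force: [0.0, -0.5, -0.5]
grip_width: 0.111
grasp_force: 30.0
```

```bash
python3 chk.py
```

```text
tip mm [-3.45 -0.18 -0.02] ang [-0.01  0.01  0.12] F tool [-0.6  0.2  0.2] T [-0.05 -0.24 -0.03] grip 9.8 29.99314695596695 12.1
```

Request:
step_arm(
  targets=[1,-0.003,0,0,0,0,0,1,-0.003,0,0,0,0,0,1,-0.003,0,0,0,0,0,1,-0.003,0,0,0,0,0,1,0,0,0,0,0,0],
)

```text
clock: 12.6
eef_pos: [0.5645, -0.0101, 0.1404]
eef_rot: [-0.145, 0.8, 0.541, 0.214]
ft_force: [0.1, 0.4, -0.7]
grip_width: 0.111
grasp_force: 30.0
```

Request:
step_arm(
  targets=[1,-0.004,0,0,0,0,0,1,-0.004,0,0,0,0,0,1,-0.004,0,0,0,0,0,1,-0.004,0,0,0,0,0,1,0,0,0,0,0,0],
)

```text
clock: 13.1
eef_pos: [0.5624, -0.0152, 0.1371]
eef_rot: [-0.145, 0.8, 0.541, 0.214]
ft_force: [0.4, 0.0, -0.4]
grip_width: 0.108
grasp_force: 30.0
```

```bash
python3 chk.py
```

```text
tip mm [-14.77  -0.21  -0.  ] ang [-0.01  0.01  0.12] F tool [-0.   0.3  0.4] T [-0.06 -0.24  0.03] grip 9.5 29.99315857887268 13.1
```

Request:
step_arm(
  targets=[1,-0.0075,0,0,0,0,0,1,-0.0075,0,0,0,0,0,1,-0.0075,0.0005,0,0,0,-0.002,1,-0.0075,0,0,0,0,0,1,-0.0075,0,0,0,0,0,1,-0.0075,0,0,0,0,0,1,-0.0075,0,0,0,0,0,1,0,0,0,0,0,0],
)

```text
clock: 13.9
eef_pos: [0.5559, -0.0323, 0.1265]
eef_rot: [-0.145, 0.799, 0.542, 0.214]
ft_force: [0.6, 0.5, 0.3]
grip_width: 0.111
grasp_force: 30.0
```

```bash
python3 chk.py; python3 -c "
from ins import *
im=snap('side','side3.png');cv2.imwrite('pics/c3.png',cv2.resize(im[200:320,250:360,::-1],None,fx=4,fy=4,interpolation=cv2.INTER_CUBIC))"
```

```text
tip mm [-3.594e+01  2.000e-01  1.000e-02] ang [-0.01  0.01  0.02] F tool [0.8 0.4 0.1] T [-0.04 -0.29 -0.04] grip 9.7 29.993079006671906 13.9
```

View pics/c3.png

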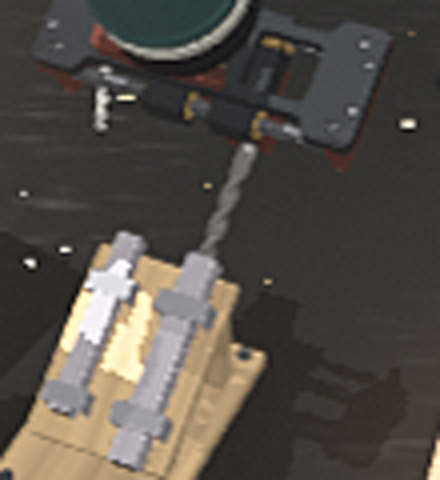

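Request:
step_arm(
  targets=[1,-0.01,0,0,0,0,0,1,-0.01,0,0,0,0,0,1,-0.01,0,0,0,0,0,1,-0.01,0,0,0,0,0,1,-0.01,0,0,0,0,0,1,-0.01,0,0,0,0,0,1,-0.01,0,0,0,0,0,1,0,0,0,0,0,0],
)

```text
clock: 14.75
eef_pos: [0.5469, -0.055, 0.1124]
eef_rot: [-0.145, 0.799, 0.542, 0.214]
ft_force: [0.8, 1.1, -0.6]
grip_width: 0.115
grasp_force: 30.0
```

```bash
python3 chk.py
```

```text
tip mm [-6.407e+01  2.000e-01  2.000e-02] ang [-0.01  0.01  0.02] F tool [0.9 0.3 1.2] T [-0.06 -0.21 -0.  ] grip 10.2 29.993078112602234 14.75
```

Request:
step_arm(
  targets=[1,-0.01,-0.0003,0,0,0,0,1,-0.01,0,0,0,0,0,1,-0.01,0,0,0,0,0,1,-0.01,0,0,0,0,0,1,-0.01,0,0,0,0,0,1,-0.01,0,0,0,0,0,1,-0.01,0,0,0,0,0,1,-0.01,0,0,0,0,0,1,0,0,0,0,0,0],
)

```text
clock: 15.65
eef_pos: [0.5365, -0.0807, 0.0965]
eef_rot: [-0.145, 0.799, 0.542, 0.214]
ft_force: [0.1, 0.8, -0.7]
grip_width: 0.114
grasp_force: 30.0
```

```bash
python3 chk.py
```

```text
tip mm [-96.05   0.12  -0.  ] ang [-0.02  0.01  0.02] F tool [ 0.3 -0.2  0.9] T [-0.02 -0.24 -0.02] grip 10.0 29.99304324388504 15.65
```

Request:
step_arm(
  targets=[0.5,0,0,0,0,0,0,0.5,0,0,0,0,0,0,0.5,0,0,0,0,0,0,0.5,0,0,0,0,0,0,0.5,0.01,0,0,0,0,0,0.5,0.02,0,0,0,0,0,0.5,0.02,0,0,0,0,0,0.5,0.02,0,0,0,0,0,1,0,0,0,0,0,0,1,0,0,0,0,0,0,1,0,0,0,0,0,0,1,0,0,0,0,0,0],
)

```text
clock: 16.85
eef_pos: [0.5456, -0.0579, 0.1106]
eef_rot: [-0.145, 0.799, 0.542, 0.214]
ft_force: [-0.4, -0.9, -0.0]
grip_width: 0.004
grasp_force: 0.0
```

```bash
python3 chk.py; python3 -c "
from ins import *
im=snap('side','side4.png');cv2.imwrite('pics/c4.png',cv2.resize(im[200:320,250:360,::-1],None,fx=4,fy=4,interpolation=cv2.INTER_CUBIC))
c=cal('side');print((proj(c,[M0,M0-.012*u,M0-.032*u])-[250,200]+.5)*4)"
```

```text
tip mm [-6.776e+01  1.300e-01 -1.000e-02] ang [-0.02  0.01  0.01] F tool [-0.9 -0.  -0.5] T [-0.09 -0.21 -0.01] grip 0.4 0.0 16.85
[[203.87958276 260.2692745 ]
 [211.80187291 240.22101182]
 [224.91872393 207.02731781]]
```

View pics/c4.png

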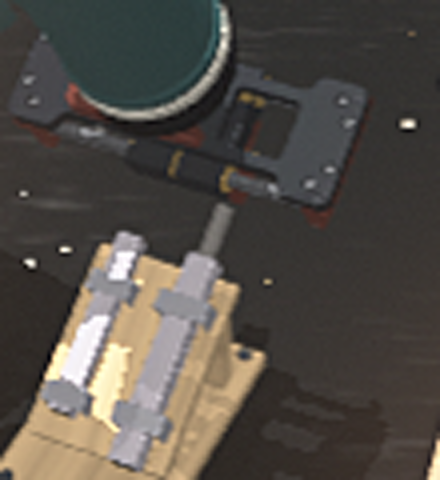

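Request:
step_arm(
  targets=[1,-0.005,0,0,0,0,0,1,-0.005,0,0,0,0,0,1,-0.005,0,0,0,0,0,1,-0.005,0,0,0,0,0,1,-0.005,0,0,0,0,0,1,-0.005,0,0,0,0,0,1,-0.005,0,0,0,0,0,1,0,0,0,0,0,0],
)

```text
clock: 17.7
eef_pos: [0.5411, -0.0692, 0.1036]
eef_rot: [-0.145, 0.799, 0.542, 0.214]
ft_force: [-0.7, 0.2, 0.2]
grip_width: 0.007
grasp_force: 0.0
```

```bash
python3 chk.py
```

```text
tip mm [-8.179e+01  1.200e-01 -2.000e-02] ang [-0.02  0.01  0.01] F tool [ 0.  -0.7 -0.2] T [ 0.   -0.2  -0.05] grip 0.6 0.0 17.7
```

Request:
step_arm(
  targets=[1,-0.004,0,0,0,0,0,1,-0.004,0,0,0,0,0,1,-0.004,0,0,0,0,0,1,-0.004,0,0,0,0,0,1,-0.002,0,0,0,0,0,1,-0.002,0,0,0,0,0,1,0,0,0,0,0,0],
)

```text
clock: 18.4
eef_pos: [0.5386, -0.0755, 0.0997]
eef_rot: [-0.145, 0.799, 0.542, 0.214]
ft_force: [0.3, -0.0, 0.5]
grip_width: 0.002
grasp_force: 0.0
```

```bash
python3 chk.py; python3 -c "
from ins import *
im=snap('side','side5.png');cv2.imwrite('pics/c5.png',cv2.resize(im[200:320,250:360,::-1],None,fx=4,fy=4,interpolation=cv2.INTER_CUBIC))"
```

```text
tip mm [-89.62   0.13   0.  ] ang [-0.02  0.01 -0.  ] F tool [ 0.3  0.3 -0.4] T [-0.06 -0.22 -0.01] grip 0.2 0.0 18.4
```

Request:
step_arm(
  targets=[1,-0.0025,0,0,0,0,0,1,-0.0025,0,0,0,0,0,1,-0.0015,0,0,0,0,0,1,0,0,0,0,0,0],
)

```text
clock: 18.85
eef_pos: [0.5379, -0.0773, 0.0986]
eef_rot: [-0.145, 0.799, 0.542, 0.215]
ft_force: [0.5, 2.5, 0.6]
grip_width: 0.003
grasp_force: 1.0
```

Request:
step_arm(
  targets=[1,-0.0015,0,0,0,0,0,1,0,0,0,0,0,0],
)

```text
clock: 19.05
eef_pos: [0.5378, -0.0774, 0.0986]
eef_rot: [-0.146, 0.799, 0.542, 0.215]
ft_force: [2.2, 5.1, 3.2]
grip_width: 0.003
grasp_force: 2.8
```

```bash
python3 chk.py
```

```text
tip mm [-91.94   0.11   0.15] ang [-0.01  0.1   0.  ] F tool [6.4 0.2 0. ] T [-0.12  0.76 -0.06] grip 0.2 2.8404320776462555 19.05
```

Request:
step_arm(
  targets=[1,-0.0015,0,0,0,0,0,1,-0.001,0,0,0,0,0,1,0,0,0,0,0,0],
)

```text
clock: 19.35
eef_pos: [0.5377, -0.0774, 0.0985]
eef_rot: [-0.146, 0.799, 0.542, 0.215]
ft_force: [2.9, 8.1, 5.2]
grip_width: 0.006
grasp_force: 4.7
```

```bash
python3 chk.py
```

```text
tip mm [-9.205e+01  3.000e-02  3.200e-01] ang [-0.    0.19  0.01] F tool [10.1 -0.3 -0.2] T [-0.13  1.4  -0.02] grip 0.5 4.701744541525841 19.35
```

Request:
step_arm(
  targets=[1,0.01,0,0,0,0,0,1,0.03,0,0,0,0,0,1,0.06,0,0,0,0,0,1,0,0,-0.1,0,0,0,1,0,0,-0.1,0,0,0,1,-0.1,0,0,0,0,0,1,-0.1,0,0,0,0,0,1,-0.1,0,0,0,0,0,1,0,0,0,0,0,0,1,0,0,0,0,0,0],
)

```text
clock: 20.35
eef_pos: [0.4967, -0.1804, 0.1268]
eef_rot: [-0.146, 0.8, 0.542, 0.214]
ft_force: [0.3, 0.6, 0.3]
grip_width: 0.005
grasp_force: 0.0
```

```bash
python3 chk.py; python3 -c "
from ins import *
c=cal('wrist');im=snap('wrist','w6.png');e=cur()[1]@np.array([0,0,-.0025])
q=proj(c,np.array([M0,M0-.012*u,M0-.016*u])-e);print(q)
m=q[0].astype(int);m=np.clip(m,[75,75],[564,404]);cv2.imwrite('pics/c6.png',cv2.resize(im[m[1]-75:m[1]+75,m[0]-75:m[0]+75,::-1],None,fx=4,fy=4,interpolation=cv2.INTER_CUBIC));print((q-m+75.5)*4)"
```

```text
tip mm [-1.7393e+02 -1.7000e-01 -7.9880e+01] ang [-0.    0.04  0.1 ] F tool [0.7 0.  0.1] T [-0.02 -0.22 -0.01] grip 0.4 0.0 20.35
[[320.53749066 171.17846678]
 [320.53363531 152.70264064]
 [320.53232632 146.42959768]]
[[304.14996264 302.71386714]
 [304.13454125 228.81056255]
 [304.12930527 203.71839073]]
```

View pics/c6.png

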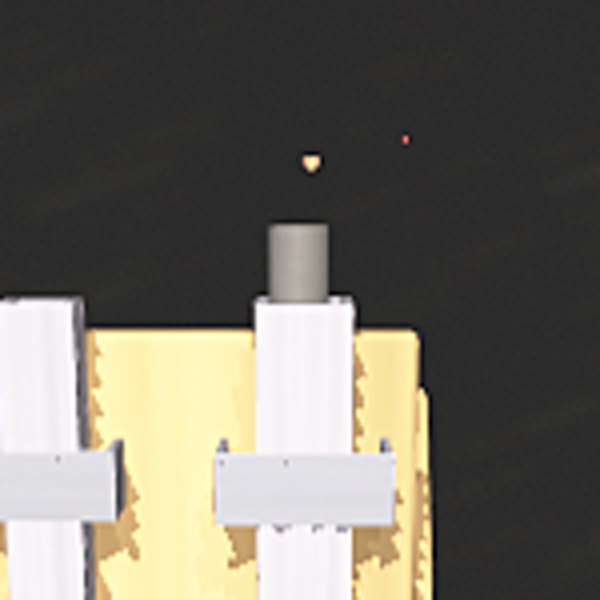

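The bit stands about 12 mm proud of the wide sleeve's mouth (shank end at row 224 of the crop, mouth at row 300). It is centred, and the gripper is clear of everything.

```bash
python3 -c "
from cell import env
print(env.finish_job())"
```

```text
the job is handed in; nothing more can be done
None
```

The thick bit is in the wide sleeve point first and pressed to a hard stop, with about 12 mm standing proud; the push peaked at about 10 N at the wrist. The arm went near none of the other four items, and the job was handed in at about 20 s; no verdict came back.

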